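# Scrag a return spring and hold it at the mark

## Robot

A 7-joint arm with a two-finger parallel gripper is mounted at the origin on the work surface. World frame = base frame: x ahead of the robot, y to its left, z up, the work surface at z = 0. Lengths are in m, angles in rad, forces in N, time in s.
With the tool pointing down it reaches from about 0.4 to 0.925 m from the base axis. Payload 4.1 kg.
Tool frame: the origin (TCP) lies at the centre of the arm's flange, where the gripper is bolted on; the fingertips stand 173 mm ahead of it and the grasp point (between the pads) lies 155 mm ahead of it (robot.tcp_to_grasp is the distance from the TCP to the grasp point, in m); y points along the fingers, z is the direction in which the jaws open and shut, and the axes are right-handed (so a half turn about y gives the same grasp; the last joint's range is limited). The gripper opens to 85 mm and grips with 20 to 120 N. Pads are 22 mm wide; open, the fingers measure 114 mm over their backs; the gripper's body (76 mm by 85 mm) begins 54 mm behind the grasp point. The pads swing forward as they close: fully open they stand 13 mm farther back than shut.
Start: joints at [1.062, 0.398, 0.045, 1.537, -0.019, 1.207, -0.051], TCP at [0.259, -0.596, 0.405] pointing down, gripper open.
Joint ranges: [-2.82, 2.82], [-0.49, 2.23], [-1.37, 1.46], [0, 2.46], [-1.36, 4.5], [0.23, 2], [-2.94, 2.94]. Speed limits (rad/s): [2.57, 2.57, 3.14, 3.14, 3.14, 3.14, 3.14].

## Interface

Orientations are given as a unit quaternion [w, x, y, z].
In Python, from bench import status, vision, job, robot gives the robot as it stands.
- The arm moves only by the tool apply_moves, never from a script. Its argument "steps" is a list of rows, each a list of 7 numbers: the shift along the tool's x, y, z as a fraction of full scale, then the turn, a rotation vector about the tool's x, y, z as a fraction of full scale, then the closure, from -1 (fully open) to 1 (shut). A call has 1 to 12 rows; each row shifts and turns the pose as measured when the row begins, along the tool's axes as they then stand; what a row does not reach is not made up. Full scale, the value 1, is 6 cm for a shift and 0.08 rad for a turn. A row lasts 1/8 s, in which the tool goes at most 62.5 mm and 10.7 degrees, less where a joint would pass 70% of its speed; a pose out of reach is approached as far as the arm can. A call with a number of a shift or a turn outside -1 to 1 is refused whole. A call with a gripper value outside its range is refused whole. The fingers move at their own pace and stop on an object; "force" is the grip in N (left out, the last holds). Time passes only in rows, so rows that do not move let the fingers close. It gives the time, the measured TCP pose, the force and the opening at its end, in the units of the state.
- status.get_state(): the state, without advancing time (a new reading comes with each control period).
- vision.capture(name): name is "scene" or "top" or "wrist"; returns the picture (400x640x3 uint8, red, green, blue); there is no depth.
- vision.camera_model(name): a dict with "K" (3x3 intrinsics, pixels), "k1" (the pictures are not rectified: a ray, as slopes to the right and down, at radius r is drawn at 1 + k1 r^2 times it, then the intrinsics apply), "view" (4x4, takes a point from world to camera coordinates). Camera axes: x right, y down, z forward; pixel columns grow to the right and rows downward; lengths in m; the calibration is good to about 2 mm. A picture is of the moment at which its call begins: read the wrist's pose just before it. camera_model takes no time and is no camera call; for the wrist camera it gives the pose at the moment of the call.
- job.hand_in(): hands the job in, once; it reports no verdict.
The state is a dict: "t": time; "qpos": joint angles; "dq": joint speeds; "joint_efforts": joint torques, N m; "tool_pos": TCP position; "eef_rot": TCP orientation; "ft_force": force on the tool from outside, world axes, zero at the start; "wrist_torque": the same for the moment, N m; "grip_width": finger opening in m.
Only numpy, scipy, OpenCV 4.12 (cv2) and the standard library are available. Lean on these libraries where they do the work, as an engineer would, in place of code of your own. Each camera call takes 0.05 s, during which the arm holds its last target.

## Task

On the bench spring tester, take hold of the upright grip plate and draw the bar out gently until you feel it come up firmly against the rubber-faced stop collar; then, without letting it snap back, ease it in until its pointer is level with the knife edge of the mark rider on the scale rail. Finish there, still gripping the plate and holding the bar at the mark against its spring so that the gauge can be read, and leave the other things on the bench where they are.

Things in the scene. Friction and masses are not known exactly. Their poses are not given: they have to be found in the camera images.
- tester: bench spring tester bolted to the bench: grey base plate 340 x 200 mm, 12 mm thick, with a round spring housing (56 mm across, top 70 mm above the bench) and a round gauge (top 90 mm above the bench) at its far half. Origin: centre of the plate's underside, on the bench. Its x axis runs along the drawbar, z up; the bar is drawn out towards the tester's -x (roughly towards the robot). The tester stands in a different place and yaw each time.
- drawbar (a joint): how far the drawbar is drawn out of the housing, in m: 0 at rest (spring pulls it home), growing as it moves towards the tester's -x, 0.125 at most. The spring pulls back with about 6 N at 0 and 13 N at 0.12. The bar slides only along the tester's x and cannot turn or lift.
- grip (a point): point on the drawbar's upright black grip plate, 13 to 14 mm below its top edge; the plate is 14 mm thick along the tester's x, 56 mm wide along its y, its top 96 mm above the bench; the 14 mm thick rod behind it runs 33 to 47 mm above the bench. Nothing else stands within 40 mm in front of or behind the plate above 50 mm at rest. With the bar at rest this point is at x = -0.035, y = 0, z = 0.082 in the tester's frame. Axes as the tester's.
- pointer (a point): tip of the drawbar's pointer, a 6 mm wide steel finger that sticks out to the tester's +y from below the grip plate; it moves with the bar. At rest at x = -0.035, y = 0.068, z = 0.034 in the tester's frame, so it has the same x as the grip point.
- mark: mark rider: small steel block 20 x 24 x 12 mm with a thumb screw on the aluminium scale rail on the tester's +y side, fixed; its knife edge, 4 mm wide, points to the drawbar. Origin: tip of the knife edge, about 4 mm beside the pointer's path. Axes as the tester's. The pointer is level with it when both have the same x in the tester's frame. It is set somewhere between 28 and 65 mm of draw.
- stop: stop collar: dark round collar, 34 mm across, fixed on the 12 mm guide rod on the tester's -y side; its rubber face looks to the tester's +x. Origin: centre of that rubber face. Axes as the tester's. A lug on the drawbar, whose face is 8 mm ahead (tester's -x) of the grip point, meets it somewhere between 85 and 110 mm of draw; the rubber yields about 1 mm per 4 to 8 N.
- washer: thick steel washer, 34 mm across, 10 mm thick, lying on the tester's base plate under the path of the grip plate (which passes well above it); loose, to be left alone. Origin: centre of its underside
- wrench: steel wrench lying on the bench beside the tester; loose, to be left alone. Origin: centre of its underside
- screwdriver: screwdriver lying on the bench beside the tester; loose, to be left alone. Origin: centre of its underside
- jar: closed glass jar, 64 mm across, 85 mm tall; loose, to be left alone. Origin: centre of its underside
- tape: roll of tape, 96 mm across, 25 mm tall, lying flat; loose, to be left alone. Origin: centre of its underside
- mug: white mug, 80 mm across, 90 mm tall; loose, to be left alone. Origin: centre of its underside
- brush: brush with a wooden handle lying on the bench; loose, to be left alone. Origin: centre of its underside

How it is judged:
On the way, in this order (a step that is already met when the one before it is completed fails the run):
1. the bar is pulled firmly against the stop collar (contact force between drawbar and stop above 3 N and contact force between the fingers and drawbar above 1 N), for 0.2 s.
2. the bar is eased back so that its pointer is level with the mark (x of pointer in the frame of mark between -0.005 and 0.005 m), for 0.5 s.
At the end, for the whole second after the job is handed in: the pointer is within 5 mm of the mark rider's knife edge along the scale and at rest, held there by the gripper's fingers alone (off the stop, nothing wedged against the bar) (all of step 2 and velocity of joint drawbar between -0.02 and 0.02 m/s and contact force between the fingers and drawbar above 2 N and contact force between drawbar and stop below 0.5 N and not (contact force between drawbar and washer above 0.2 N or contact force between drawbar and wrench above 0.2 N or contact force between drawbar and screwdriver above 0.2 N or contact force between drawbar and jar above 0.2 N or contact force between drawbar and tape above 0.2 N or contact force between drawbar and mug above 0.2 N or contact force between drawbar and brush above 0.2 N)); the arm keeps its last pose, push and grip.
It fails at once if the drawbar snaps back (faster than 0.4 m/s inwards) (velocity of joint drawbar below -0.4 m/s).
It fails at once if the bar is hauled against the stop with more than 50 N (contact force between drawbar and stop above 50 N).
It fails at once if another thing on the bench is moved by more than 30 mm (distance of any of washer, wrench, screwdriver, jar, tape, mug, brush from where it was at the start of the episode above 0.03 m).
It also fails if it takes over 45 s, if anything falls off the work surface, if the arm or the gripper's body presses on something with over 40 N, if the wrist force passes 120 N, or if a joint passes its speed limit or range.

## Working session

There is one attempt and no reset: what is moved stays moved. The work goes in short steps, Python scripts to look and compute and a tool call to move; the robot and the scene stay as the last step left them, time stands still between calls to the robot, and variables do not carry over. Pictures are saved under pics/ and viewed, and the job is handed in when it is done.

Besides the shell and the picture viewer there is one more tool, called after "Request:" as a command line: name --pt "numbers of a row" for each row, then --argument value for the rest. apply_moves: Moves the arm, as the interface text tells. Shift numbers are shares of 6 cm and turn numbers shares of 0.08 rad, none past 1 either way. Its arguments: {"type":"object","properties":{"steps":{"type":"array"},"force":{"type":"number"}},"required":["steps"]}

```bash
mkdir -p pics; ls; python3 - <<'E'
from bench import status, vision, job, robot
import cv2
s=status.get_state()
for k,v in s.items(): print(k,v)
print(robot.tcp_to_grasp)
for n in ["scene","top"]:
    im=vision.capture(n); cv2.imwrite(f"pics/{n}0.png",im[:,:,::-1])
    print(n,vision.camera_model(n))
E
```

```text
pics
t 0.0
qpos [ 1.06202771  0.39922333  0.04508084  1.53787013 -0.01872572  1.20690276
 -0.05068874]
dq [ 1.93724570e-05  3.48664784e-04 -6.61344007e-04  1.30532821e-03
  7.54185683e-04  8.30594758e-04 -7.91108578e-04]
joint_efforts [ 2.56130497e-04 -4.75138056e+01  1.36451125e+00 -2.54225779e+01
  1.14926169e-02  9.89752152e-03 -2.58016179e-06]
tool_pos [ 0.25886523 -0.59591377  0.40364821]
eef_rot [ 0.14370018 -0.14407611  0.6929866  -0.69163712]
ft_force [ 0.49446241 -0.97304969  0.93030243]
wrist_torque [ 0.08449625  0.01899527 -0.0150927 ]
grip_width 0.08534866695330683
0.1547
scene {'K': array([[362.93818684,   0.        , 323.65446076],
       [  0.        , 362.93818684, 197.59456106],
       [  0.        ,   0.        ,   1.        ]]), 'k1': 0.025463225078513015, 'view': array([[-0.13744772,  0.9905075 ,  0.00173738,  0.11503303],
       [ 0.77795839,  0.10903871, -0.61878211, -0.38101607],
       [-0.61309776, -0.08369858, -0.78556075,  1.36418699],
       [ 0.        ,  0.        ,  0.        ,  1.        ]])}
top {'K': array([[381.03994804,   0.        , 320.85473602],
       [  0.        , 381.03994804, 200.15029501],
       [  0.        ,   0.        ,   1.        ]]), 'k1': -0.08744396543014231, 'view': array([[ 0.00839878, -0.99996359, -0.00150918, -0.05908903],
       [-0.99618088, -0.00823582, -0.08692422,  0.58719006],
       [ 0.08690862,  0.00223347, -0.99621378,  1.24418487],
       [ 0.        ,  0.        ,  0.        ,  1.        ]])}
```

View pics/scene0.png

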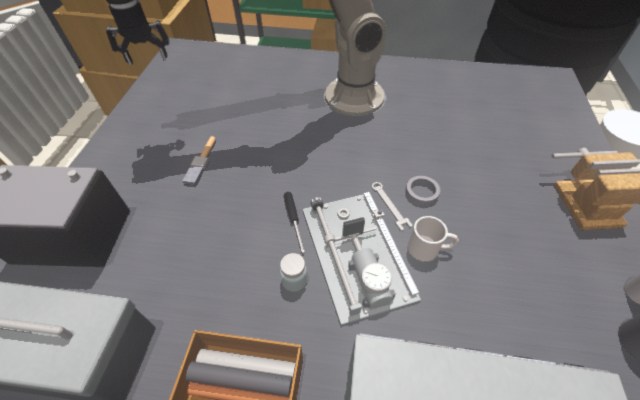

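View pics/top0.png

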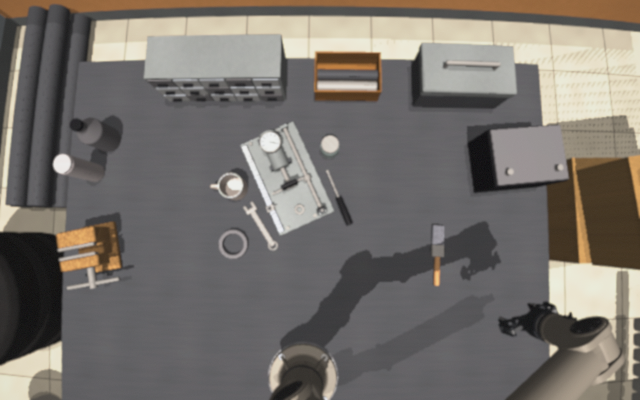

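The pictures show the tester near (285,178) in the top view and (360,255) in the scene view, with the black grip plate at about (290,184) and (353,227). I'll zoom in on both.

```bash
python3 - <<'E'
import cv2
a=cv2.imread("pics/top0.png")[110:250,220:370]; cv2.imwrite("pics/top0z.png",cv2.resize(a,None,fx=4,fy=4,interpolation=cv2.INTER_CUBIC))
a=cv2.imread("pics/scene0.png")[180:330,270:440]; cv2.imwrite("pics/scene0z.png",cv2.resize(a,None,fx=4,fy=4,interpolation=cv2.INTER_CUBIC))
E
```

```text
(no output)
```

View pics/top0z.png

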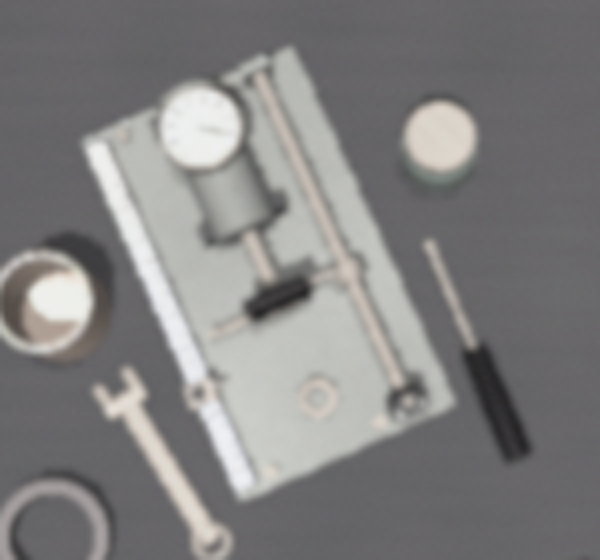

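View pics/scene0z.png

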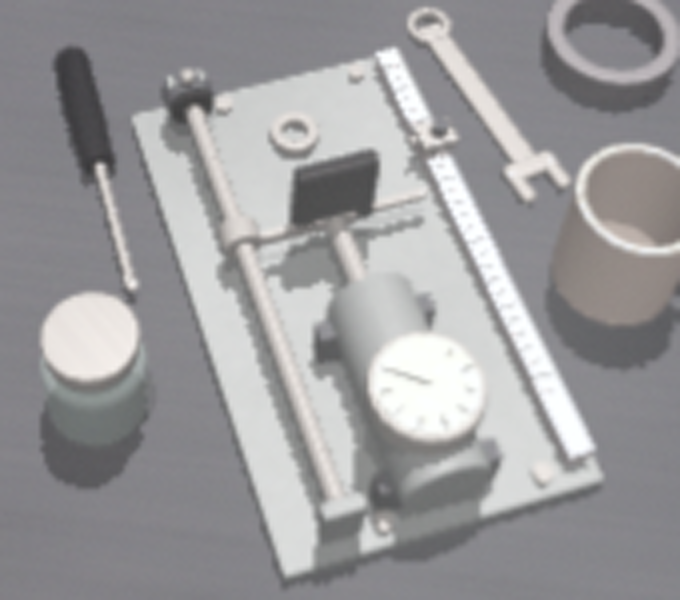

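The zooms show the base plate's four corners, the grip plate, and the rider on the rail at (203,393) in the top zoom and (432,138) in the scene zoom. Next I compute the tester pose from the plate corners in both views.

```bash
cat > h.py <<'E'
import numpy as np, cv2
from bench import vision
def ray(cm,p):
    K=cm["K"];d=[(p[0]-K[0,2])/K[0,0],(p[1]-K[1,2])/K[1,1]]
    d=np.array(d);r=np.linalg.norm(d);u=r
    for _ in range(20): u=r/(1+cm["k1"]*u*u)
    d=d*(u/r) if r>0 else d
    V=cm["view"];R=V[:3,:3];c=-R.T@V[:3,3]
    return c,R.T@np.array([d[0],d[1],1.])
def onz(cm,p,z):
    c,d=ray(cm,p);return c+d*(z-c[2])/d[2]
def proj(cm,P):
    V=cm["view"];q=V[:3,:3]@np.asarray(P)+V[:3,3];d=q[:2]/q[2];d=d*(1+cm["k1"]*d@d)
    return d*cm["K"][0,0]+cm["K"][:2,2]
def fit(loc,W):
    loc=np.array(loc);W=np.array(W)[:,:2];a=loc.mean(0);b=W.mean(0)
    M=(W-b).T@(loc-a);th=np.arctan2(M[1,0]-M[0,1],M[0,0]+M[1,1])
    R=np.array([[np.cos(th),-np.sin(th)],[np.sin(th),np.cos(th)]]);t=b-R@a
    return th,t,(W-(loc@R.T+t))
E
python3 - <<'E'
from h import *
loc=[[.17,.1],[.17,-.1],[-.17,-.1],[-.17,.1]]
allW=[];
for n,off,px in [("top",(220,110),[(83,143),(292,47),(454,403),(243,498)]),("scene",(270,180),[(604,480),(285,580),(133,118),(385,50)])]:
    cm=vision.camera_model(n)
    W=[onz(cm,(p[0]/4+off[0],p[1]/4+off[1]),.012) for p in px]
    th,t,r=fit(loc,W);print(n,th,t,(r*1000).round(1).tolist());allW+=W
th,t,r=fit(loc*2,allW);print(th,t)
R=np.array([[np.cos(th),-np.sin(th)],[np.sin(th),np.cos(th)]])
for n,off in [("top",(220,110)),("scene",(270,180))]:
    cm=vision.camera_model(n)
    for nm,L in [("griptop",(-.035,0,.096)),("pointer",(-.035,.068,.034))]:
        w=R@L[:2]+t; p=proj(cm,[*w,L[2]]); print(n,nm,w,(p-off)*4)
    for nm,p,z in [("rider",(203,393) if n=="top" else (432,138),.034),("stopface",(397,388) if n=="top" else (192,108),.04)]:
        w=onz(cm,(p[0]/4+off[0],p[1]/4+off[1]),z);print(n,nm,R.T@(w[:2]-t))
E
```

```text
top 0.4379603079027291 [0.66470111 0.06212242] [[-2.3, -2.5], [-1.9, 0.4], [0.3, 3.6], [4.0, -1.5]]
scene 0.44300275709589015 [0.66673669 0.06121472] [[0.8, -0.9], [-0.3, -0.0], [-0.0, 5.0], [-0.6, -4.1]]
0.4404946423353944 [0.6657189  0.06166857]
top griptop [0.63405997 0.04674503] [276.07638871 293.32146783]
top pointer [0.60506566 0.10825381] [207.85749447 337.21241453]
top rider [-0.07565679  0.09062162]
top stopface [-0.13948911 -0.05674772]
scene griptop [0.63405997 0.04674503] [335.10363928 164.2864183 ]
scene pointer [0.60506566 0.10825381] [425.76280683 192.47227292]
scene rider [-0.07463857  0.08897371]
scene stopface [-0.14288762 -0.0603061 ]
```

```bash
cat > plan.py <<'E'
import numpy as np,sys
from bench import status
from scipy.spatial.transform import Rotation as Rn
def plan(target,th,sgn=1):
    s=status.get_state();q=s["eef_rot"];R=Rn.from_quat([q[1],q[2],q[3],q[0]]).as_matrix()
    z=sgn*np.array([np.cos(th),np.sin(th),0]);y=np.array([0,0,-1.]);T=np.column_stack([np.cross(y,z),y,z])
    rv=Rn.from_matrix(R.T@T).as_rotvec()
    d=np.array(target)-s["tool_pos"]
    print("t",s["t"],"pos",np.round(s["tool_pos"],4),"F",np.round(s["ft_force"],2),"w",round(s["grip_width"],4))
    print("R\n",R.round(3));print("rotvec",rv.round(4),"units",(rv/.08).round(2));print("shift tool now",(R.T@d/.06).round(3),"in target axes",(T.T@d/.06).round(3),"world",d.round(4))
E
python3 -c "
from plan import *
plan([.634,.047,.32],.4405,1);plan([.634,.047,.32],.4405,-1)"
```

```text
t 0.1 pos [ 0.2589 -0.5959  0.4038] F [ 0.17 -0.69 -0.3 ] w 0.0851
R
 [[-0.917 -0.001  0.399]
 [-0.399  0.002 -0.917]
 [ 0.    -1.    -0.002]]
rotvec [ 1.5000e-03 -1.6014e+00 -1.3000e-03] units [ 2.000e-02 -2.002e+01 -2.000e-02]
shift tool now [-10.004   1.408  -7.334] in target axes [-7.027  1.396 10.224] world [ 0.3751  0.6429 -0.0838]
t 0.1 pos [ 0.2589 -0.5959  0.4038] F [ 0.17 -0.69 -0.3 ] w 0.0851
R
 [[-0.917 -0.001  0.399]
 [-0.399  0.002 -0.917]
 [ 0.    -1.    -0.002]]
rotvec [1.3000e-03 1.5402e+00 1.4000e-03] units [ 0.02 19.25  0.02]
shift tool now [-10.004   1.408  -7.334] in target axes [  7.027   1.396 -10.224] world [ 0.3751  0.6429 -0.0838]
```

Request:
apply_moves --pt "-0.8 0 -0.58 0 -0.6 0 -1" --pt "-0.84 0 -0.54 0 -0.6 0 -1" --pt "-0.8 0 -0.58 0 -0.6 0 -1" --pt "-0.78 0 -0.62 0 -0.6 0 -1" --pt "-0.74 0 -0.66 0 -0.6 0 -1" --pt "-0.7 0 -0.7 0 -0.6 0 -1" --force 60

```text
t: 0.85
tool_pos: [0.3886, -0.261, 0.4005]
eef_rot: [0.241, -0.243, 0.666, -0.663]
ft_force: [1.1, 0.4, 0.6]
grip_width: 0.0854
```

```bash
python3 -c "
from plan import *
plan([.634,.047,.32],.4405,1)"
```

```text
t 0.85 pos [ 0.3886 -0.261   0.4005] F [1.08 0.36 0.57] w 0.0854
R
 [[-0.766 -0.004  0.643]
 [-0.643  0.002 -0.766]
 [ 0.002 -1.    -0.004]]
rotvec [ 0.0048 -1.3131 -0.0014] units [  0.06 -16.41  -0.02]
shift tool now [-6.435  1.336 -1.297] in target axes [-2.899  1.342  5.889] world [ 0.2454  0.308  -0.0805]
```

Request:
apply_moves --pt "-0.8 0 -0.16 0 -1 0 -1" --pt "-0.8 0 -0.1 0 -1 0 -1" --pt "-0.8 0 -0.03 0 -1 0 -1" --pt "-0.8 0 0.03 0 -1 0 -1" --pt "-0.8 0 0.1 0 -1 0 -1" --pt "-0.79 0 0.16 0 -1 0 -1" --pt "-0.78 0 0.22 0 -1 0 -1" --pt "-0.6 0 0.25 0 -1 0 -1" --pt "0 0 0 0 -1 0 -1" --pt "0 0 0 0 -1 0 -1"

```text
t: 2.1
tool_pos: [0.6261, 0.0526, 0.3955]
eef_rot: [0.489, -0.492, 0.513, -0.506]
ft_force: [0.2, -0.4, -0.2]
grip_width: 0.0854
```

```bash
python3 -c "
from plan import *
plan([.634,.047,.32],.4405,1)"
```

```text
t 2.1 pos [0.6261 0.0526 0.3955] F [ 0.2  -0.39 -0.21] w 0.0854
R
 [[-0.038 -0.011  0.999]
 [-0.999  0.004 -0.038]
 [-0.003 -1.    -0.011]]
rotvec [ 0.0097 -0.4788 -0.006 ] units [ 0.12 -5.99 -0.07]
shift tool now [0.093 1.257 0.149] in target axes [0.141 1.259 0.079] world [ 0.0079 -0.0056 -0.0755]
```

Request:
apply_moves --pt "0 0 0 0.02 -1 0 -1" --pt "0 0 0 0.02 -1 0 -1" --pt "0 0 0 0.02 -1 0 -1" --pt "0 0 0 0.02 -1 0 -1" --pt "0 0 0 0.02 -1 0 -1" --pt "0 0 0 0.02 -1 -0.07 -1" --pt "0 0 0 0 0 0 -1"

```text
t: 2.98
tool_pos: [0.625, 0.0522, 0.391]
eef_rot: [-0.599, 0.602, -0.376, 0.371]
ft_force: [0.4, -0.2, 0.8]
grip_width: 0.0856
```

```bash
python3 - <<'E'
from plan import *
from h import *
plan([.634,.047,.32],.4405,1)
cm=vision.camera_model("wrist");print(cm)
im=vision.capture("wrist");cv2.imwrite("pics/w1.png",im[:,:,::-1])
E
```

```text
t 2.975 pos [0.625  0.0522 0.391 ] F [ 0.38 -0.19  0.76] w 0.0856
R
 [[ 0.442 -0.007  0.897]
 [-0.897  0.     0.442]
 [-0.003 -1.    -0.007]]
rotvec [ 0.0065  0.0172 -0.0032] units [ 0.08  0.21 -0.04]
shift tool now [0.148 1.182 0.104] in target axes [0.143 1.183 0.099] world [ 0.009  -0.0052 -0.071 ]
{'K': array([[349.62363792,   0.        , 317.52307234],
       [  0.        , 349.62363792, 197.41917118],
       [  0.        ,   0.        ,   1.        ]]), 'k1': -0.07421780629919032, 'view': array([[ 0.89739588,  0.44118516, -0.00602358, -0.58110949],
       [ 0.41940569, -0.8486961 ,  0.32220149, -0.25559634],
       [ 0.13703833, -0.29166861, -0.94665195,  0.29721753],
       [ 0.        ,  0.        ,  0.        ,  1.        ]])}
```

View pics/w1.png

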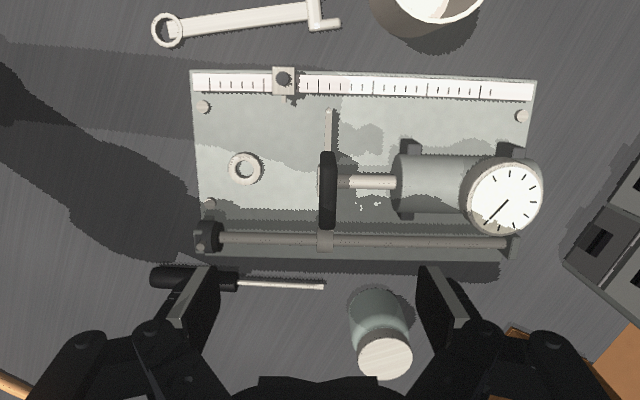

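The wrist view shows the pointer tip near (331,110), the rider at (284,80) with its knife edge pointing down at about (292,102), and the collar at (208,235). I'll zoom in and measure.

```bash
python3 - <<'E'
import cv2
a=cv2.imread("pics/w1.png")[55:265,185:385]; cv2.imwrite("pics/w1z.png",cv2.resize(a,(570,600),interpolation=cv2.INTER_CUBIC))
a=cv2.imread("pics/w1.png")[60:140,260:350]; cv2.imwrite("pics/w1y.png",cv2.resize(a,None,fx=7,fy=7,interpolation=cv2.INTER_CUBIC))
E
```

```text
(no output)
```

View pics/w1z.png

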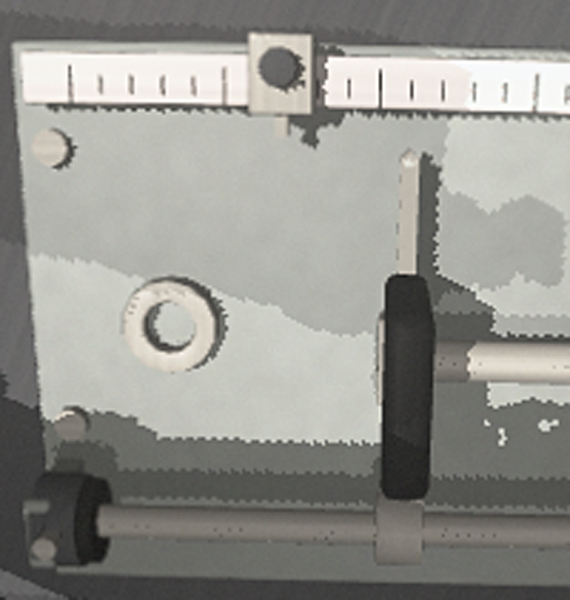

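View pics/w1y.png

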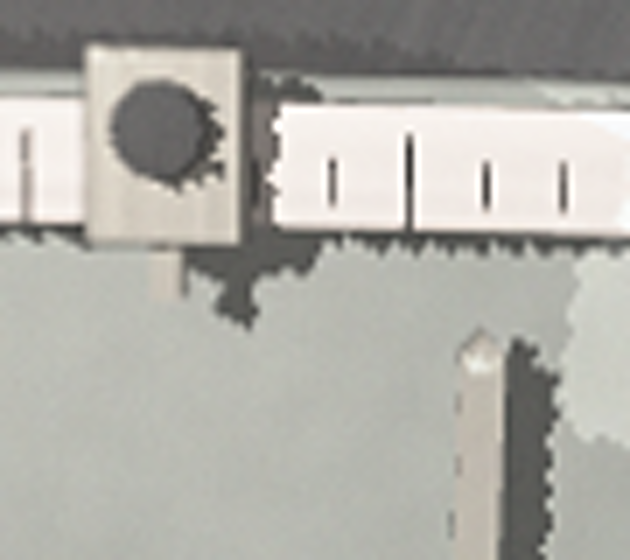

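```bash
python3 - <<'E'
from h import *
from bench import status
cm=vision.camera_model("wrist")
s=2.85;Z=lambda p:(p[0]/s+185,p[1]/s+55)
pt=onz(cm,(328.6,108.6),.034)[:2];kn=onz(cm,(283.86,102.6),.034)[:2]
# plate -x edge corners, full-frame px
W=[onz(cm,p,.012) for p in [(190,70),(537,82)]]
print(W, np.linalg.norm(W[0]-W[1]), np.arctan2(*(W[1]-W[0])[1::-1]))
# guide rod direction z~.04
a=onz(cm,Z((105,525)),.04);b=onz(cm,(505,243),.04);print("rod dir",np.arctan2(*(b-a)[1::-1]))
a=onz(cm,(193,93),.02);b=onz(cm,(535,101),.02);print("rail dir",np.arctan2(*(b-a)[1::-1]))
for th in [.4405,.46]:
    R=np.array([[np.cos(th),-np.sin(th)],[np.sin(th),np.cos(th)]])
    print(th,"pt",pt,"kn",kn,"diff loc",R.T@(kn-pt))
    g=pt-R@np.array([0,.068]);print("grip from pointer",g)
    st=onz(cm,Z((104,520)),.04+0.01)[:2];print("stop loc vs pt",R.T@(st-pt))
    lug=onz(cm,Z((376,530)),.04)[:2];print("lug",R.T@(lug-pt))
    print("corners of plate top", [ (R.T@(onz(cm,Z(p),.096)[:2]-pt)).round(4).tolist() for p in [(386,275),(430,275),(384,497),(428,497)]])
E
```

```text
[array([0.47238993, 0.08027224, 0.012     ]), array([0.77823136, 0.22078986, 0.012     ])] 0.33657716029106993 0.43068139142532474
rod dir 0.441776276134716
rail dir 0.44023547822630493
0.4405 pt [0.60652024 0.10674953] kn [0.56765397 0.09365641] diff loc [-0.04073885  0.00472902]
grip from pointer [0.63551488 0.04524091]
stop loc vs pt [-0.10252356 -0.12351716]
lug [-0.00857973 -0.13014527]
corners of plate top [[-0.007, -0.0274], [0.0048, -0.0272], [-0.0064, -0.0923], [0.0063, -0.0921]]
0.46 pt [0.60652024 0.10674953] kn [0.56765397 0.09365641] diff loc [-0.04063889  0.00552248]
grip from pointer [0.63670871 0.04581796]
stop loc vs pt [-0.1049125  -0.12149459]
lug [-0.01111577 -0.12995324]
corners of plate top [[-0.0076, -0.0273], [0.0042, -0.0273], [-0.0082, -0.0922], [0.0045, -0.0922]]
```

Request:
apply_moves --pt "0.16 0.4 0.11 0.08 0.21 -0.04 -0.1" --pt "0 0.4 0 0 0 0 -0.1" --pt "0 0.4 0 0 0 0 -0.1" --pt "0 0 0 0 0 0 -0.1"

```text
t: 3.52
tool_pos: [0.6354, 0.046, 0.317]
eef_rot: [-0.596, 0.596, -0.38, 0.381]
ft_force: [-0.2, 0.1, 1.1]
grip_width: 0.047
```

```bash
python3 -c "
from plan import *
plan([.635,.046,.236],.4405,1)"
```

```text
t 3.525 pos [0.6354 0.046  0.317 ] F [-0.19  0.07  1.08] w 0.047
R
 [[ 0.421  0.     0.907]
 [-0.907 -0.001  0.421]
 [ 0.001 -1.    -0.   ]]
rotvec [ 0.0001 -0.0062  0.0006] units [ 0.   -0.08  0.01]
shift tool now [-0.004  1.351 -0.005] in target axes [-0.003  1.351 -0.005] world [-0.0004  0.     -0.081 ]
```

Request:
apply_moves --pt "0 0.25 0 0 -0.08 0 -0.1" --pt "0 0.25 0 0 0 0 -0.1" --pt "0 0 0 0 0 0 -0.1"

```text
t: 3.9
tool_pos: [0.6361, 0.0461, 0.2869]
eef_rot: [0.598, -0.597, 0.378, -0.38]
ft_force: [-0.4, -0.5, -0.5]
grip_width: 0.0469
```

```bash
python3 - <<'E'
from plan import *
from h import *
plan([.635,.046,.236],.4405,1)
im=vision.capture("wrist");cv2.imwrite("pics/w2.png",im[:,:,::-1])
E
```

```text
t 3.9 pos [0.6361 0.0461 0.2869] F [-0.42 -0.45 -0.5 ] w 0.0469
R
 [[ 0.426  0.003  0.905]
 [-0.905 -0.     0.426]
 [ 0.002 -1.     0.002]]
rotvec [-0.0025 -0.0005  0.0015] units [-0.03 -0.01  0.02]
shift tool now [-0.007  0.849 -0.019] in target axes [-0.005  0.849 -0.017] world [-0.0011 -0.0001 -0.0509]
```

View pics/w2.png

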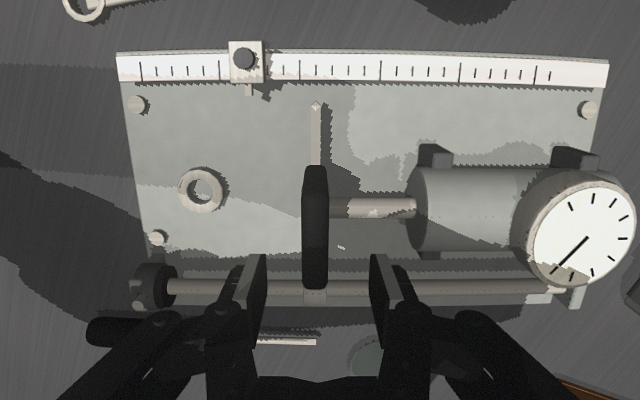

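The plate at (315,225) is centred between the fingers at (257,285) and (379,285). I'll go down and grip.

Request:
apply_moves --pt "0 0.3 -0.015 0 0 0 -0.1" --pt "0 0.3 0 0 0 0 -0.1" --pt "0 0.25 0 0 0 0 -0.1" --pt "0 0 0 0 0 0 -0.1"

```text
t: 4.45
tool_pos: [0.6357, 0.0458, 0.2332]
eef_rot: [0.598, -0.596, 0.378, -0.38]
ft_force: [-0.1, -0.4, -0.7]
grip_width: 0.0468
```

```bash
python3 - <<'E'
from plan import *
from h import *
plan([.635,.046,.236],.4405,1)
im=vision.capture("wrist");cv2.imwrite("pics/w3.png",im[:,:,::-1])
E
```

```text
t 4.45 pos [0.6357 0.0458 0.2332] F [-0.14 -0.37 -0.67] w 0.0468
R
 [[ 0.426  0.004  0.905]
 [-0.905 -0.     0.426]
 [ 0.002 -1.     0.004]]
rotvec [-0.0038 -0.0006  0.002 ] units [-0.05 -0.01  0.03]
shift tool now [-0.008 -0.047 -0.01 ] in target axes [-0.008 -0.046 -0.01 ] world [-0.0007  0.0002  0.0028]
```

View pics/w3.png

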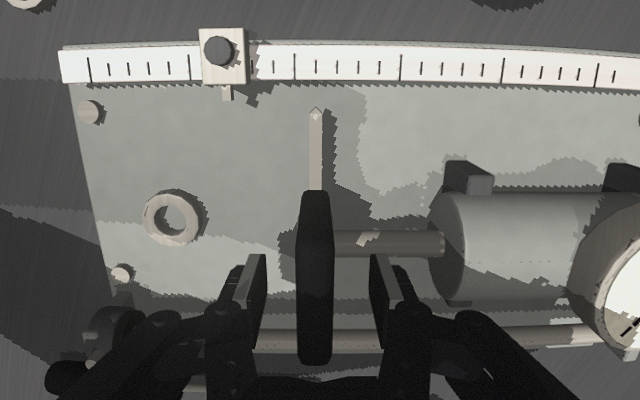

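The open pads stand on either side of the plate, at (255,295) and (383,295). Closing now.

Request:
apply_moves --pt "0 -0.04 0 0 0 0 1" --pt "0 0 0 0 0 0 1" --pt "0 0 0 0 0 0 1" --pt "0 0 0 0 0 0 1" --pt "0 0 0 0 0 0 1" --pt "0 0 0 0 0 0 1" --force 70

```text
t: 5.25
tool_pos: [0.6351, 0.0453, 0.2375]
eef_rot: [-0.596, 0.597, -0.379, 0.38]
ft_force: [-0.9, 0.6, -1.7]
grip_width: 0.0132
```

```bash
python3 - <<'E'
from plan import *
from h import *
plan([.635,.046,.236],.4405,1)
E
```

```text
t 5.25 pos [0.6351 0.0453 0.2375] F [-0.92  0.55 -1.67] w 0.0132
R
 [[ 0.424  0.002  0.906]
 [-0.906 -0.002  0.424]
 [ 0.003 -1.     0.001]]
rotvec [-0.0007 -0.0025  0.0025] units [-0.01 -0.03  0.03]
shift tool now [-0.01   0.025  0.004] in target axes [-0.01   0.025  0.004] world [-0.0001  0.0007 -0.0015]
```

Gripped, with 13 mm opening on the 14 mm plate. Now I draw out slowly along tool -z, starting with a few rows.

Request:
apply_moves --pt "0 0 -0.1 0 0 0 1" --pt "0 0 -0.15 0 0 0 1" --pt "0 0 -0.15 0 0 0 1" --pt "0 0 -0.15 0 0 0 1"

```text
t: 5.75
tool_pos: [0.6096, 0.0335, 0.2376]
eef_rot: [0.603, -0.591, 0.374, -0.383]
ft_force: [8.0, 2.7, -6.9]
grip_width: 0.0127
```

```bash
cat > d.py <<'E'
from plan import *
def d():
    s=status.get_state();u=np.array([np.cos(.4405),np.sin(.4405),0]);p=s["tool_pos"]-np.array([.6351,.0453,.2375])
    v=np.array([-u[1],u[0],0])
    q=s["eef_rot"];R=Rn.from_quat([q[1],q[2],q[3],q[0]]).as_matrix()
    T=np.column_stack([np.cross([0,0,-1.],u),[0,0,-1.],u])
    print("t",round(s["t"],3),"draw mm",round(-p@u*1e3,2),"lat",round(p@v*1e3,2),"z",round(p[2]*1e3,2),"F along x",round(s["ft_force"]@u,2),"F",s["ft_force"].round(2),"M",s["wrist_torque"].round(2),"w",round(s["grip_width"],4),"rot",(Rn.from_matrix(R.T@T).as_rotvec()).round(4))
d()
E
python3 d.py
```

```text
t 5.75 draw mm 28.06 lat 0.22 z 0.09 F along x 8.35 F [ 7.97  2.67 -6.86] M [-0.14 -0.11 -0.22] w 0.0127 rot [-0.0202 -0.0008  0.0025]
```

Request:
apply_moves --pt "0 0 -0.15 -0.1 0 0 1" --pt "0 0 -0.15 -0.05 0 0 1" --pt "0 0 -0.15 0 0 0 1" --pt "0 0 -0.15 0 0 0 1" --pt "0 0 -0.12 0 0 0 1" --pt "0 0 0 0 0 0 1"

```text
t: 6.5
tool_pos: [0.5767, 0.0182, 0.2376]
eef_rot: [0.607, -0.588, 0.371, -0.385]
ft_force: [8.1, 1.7, -8.9]
grip_width: 0.0129
```

```bash
python3 d.py
```

```text
t 6.5 draw mm 64.39 lat 0.41 z 0.11 F along x 8.04 F [ 8.1   1.69 -8.94] M [-0.48  0.36 -0.23] w 0.0129 rot [-0.0339  0.0011  0.0026]
```

```bash
sed -i 's/^d()$//' d.py; cat >> d.py <<'E'
def g():
    s=status.get_state();u=np.array([np.cos(.4405),np.sin(.4405),0])
    q=s["eef_rot"];R=Rn.from_quat([q[1],q[2],q[3],q[0]]).as_matrix()
    gp=s["tool_pos"]+R[:,1]*.1547; print("grip-pt draw mm",round(-(gp-np.array([.6351+.1547*.002,.0453-.0003,.083]))@u*1e3,2),"grip z",gp[2].round(4))
d();g()
E
python3 d.py
```

```text
t 6.5 draw mm 64.39 lat 0.41 z 0.11 F along x 8.04 F [ 8.1   1.69 -8.94] M [-0.48  0.36 -0.23] w 0.0129 rot [-0.0339  0.0011  0.0026]
grip-pt draw mm 59.3 grip z 0.083
```

Request:
apply_moves --pt "0 0 -0.12 -0.15 0 0 1" --pt "0 0 -0.12 -0.15 0 0 1" --pt "0 0 -0.1 -0.15 0 0 1"

```text
t: 6.88
tool_pos: [0.5631, 0.0119, 0.2376]
eef_rot: [0.602, -0.593, 0.375, -0.382]
ft_force: [11.0, 3.1, -11.7]
grip_width: 0.013
```

```bash
python3 d.py
```

```text
t 6.875 draw mm 79.4 lat 0.49 z 0.1 F along x 11.28 F [ 11.03   3.06 -11.67] M [ 0.22 -1.15 -0.34] w 0.013 rot [-0.0156  0.0017  0.0023]
grip-pt draw mm 77.13 grip z 0.0829
```

Request:
apply_moves --pt "0 0.01 -0.1 -0.1 0 0 1" --pt "0 0.01 -0.1 -0.05 0 0 1"

```text
t: 7.12
tool_pos: [0.5568, 0.0091, 0.2376]
eef_rot: [0.603, -0.592, 0.373, -0.383]
ft_force: [12.3, 3.5, -9.1]
grip_width: 0.0134
```

```bash
python3 d.py
```

```text
t 7.125 draw mm 86.24 lat 0.59 z 0.07 F along x 12.58 F [12.27  3.48 -9.06] M [ 0.11 -0.79 -0.37] w 0.0134 rot [-0.021   0.002   0.0026]
grip-pt draw mm 83.15 grip z 0.0829
```

Request:
apply_moves --pt "0 0.01 -0.1 -0.1 0 0 1" --pt "0 0.01 -0.08 -0.1 0 0 1"

```text
t: 7.38
tool_pos: [0.5516, 0.0067, 0.2376]
eef_rot: [0.603, -0.592, 0.373, -0.383]
ft_force: [10.5, 4.2, -10.2]
grip_width: 0.013
```

```bash
python3 d.py
```

```text
t 7.375 draw mm 92.02 lat 0.67 z 0.08 F along x 11.32 F [ 10.51   4.25 -10.18] M [ 0.13 -0.75 -0.35] w 0.013 rot [-0.0216  0.0022  0.003 ]
grip-pt draw mm 88.83 grip z 0.0829
```

Request:
apply_moves --pt "0 0.01 -0.08 -0.1 0 0 1" --pt "0 0.01 -0.07 -0.1 0 0 1"

```text
t: 7.62
tool_pos: [0.5481, 0.0051, 0.2376]
eef_rot: [0.604, -0.592, 0.373, -0.383]
ft_force: [10.6, 5.8, -10.2]
grip_width: 0.0131
```

```bash
python3 d.py
```

```text
t 7.625 draw mm 95.82 lat 0.75 z 0.1 F along x 12.01 F [ 10.55   5.78 -10.21] M [ 0.23 -0.79 -0.32] w 0.0131 rot [-0.0224  0.0024  0.0035]
grip-pt draw mm 92.51 grip z 0.0829
```

Request:
apply_moves --pt "0 0.01 -0.08 -0.1 0 0 1" --pt "0 0.01 -0.08 -0.1 0 0 1"

```text
t: 7.88
tool_pos: [0.5442, 0.0034, 0.2376]
eef_rot: [0.604, -0.591, 0.372, -0.383]
ft_force: [11.5, 4.2, -11.6]
grip_width: 0.0131
```

```bash
python3 d.py
```

```text
t 7.875 draw mm 100.08 lat 0.84 z 0.09 F along x 12.23 F [ 11.53   4.22 -11.61] M [ 0.13 -0.73 -0.37] w 0.0131 rot [-0.0233  0.0027  0.0038]
grip-pt draw mm 96.62 grip z 0.0829
```

Request:
apply_moves --pt "0 0.01 -0.08 -0.1 0 0 1" --pt "0 0.01 -0.08 -0.1 0 0 1"

```text
t: 8.12
tool_pos: [0.5418, 0.0023, 0.2376]
eef_rot: [0.606, -0.589, 0.37, -0.385]
ft_force: [18.6, 6.5, -18.1]
grip_width: 0.0133
```

```bash
python3 - <<'E'
import d
from h import *
for n in ["wrist","scene"]:
    im=vision.capture(n);cv2.imwrite(f"pics/{n}4.png",im[:,:,::-1])
a=cv2.imread("pics/scene4.png")[180:330,270:440]; cv2.imwrite("pics/scene4z.png",cv2.resize(a,None,fx=4,fy=4,interpolation=cv2.INTER_CUBIC))
E
```

```text
t 8.125 draw mm 102.72 lat 0.9 z 0.11 F along x 19.61 F [ 18.61   6.51 -18.1 ] M [ 0.43 -1.87 -0.34] w 0.0133 rot [-0.0307  0.0036  0.0043]
grip-pt draw mm 98.13 grip z 0.083
```

View pics/wrist4.png

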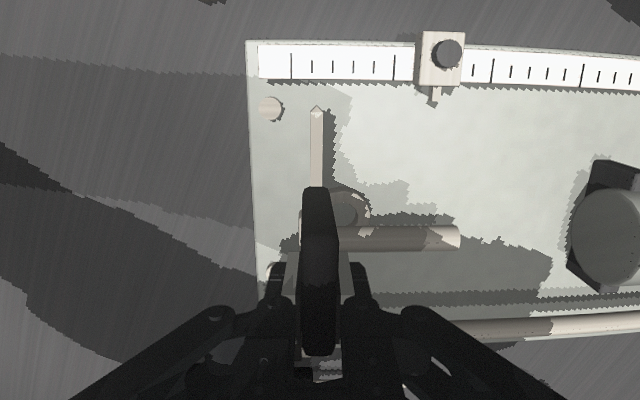

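View pics/scene4z.png

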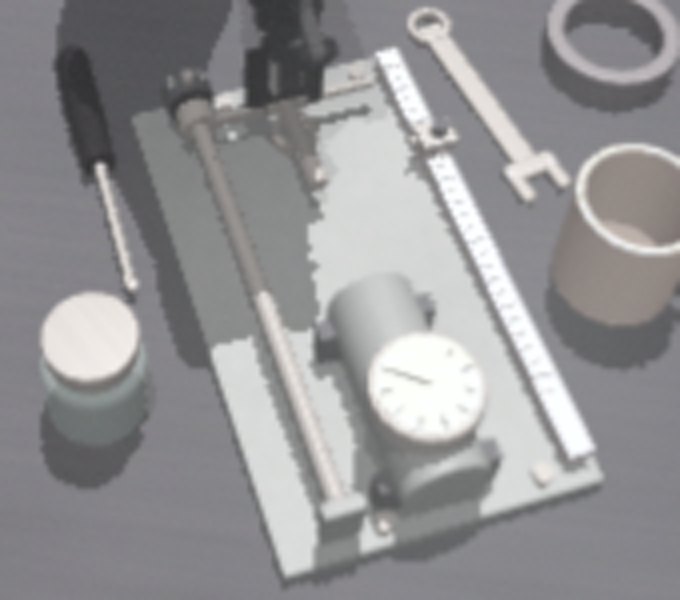

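The force along the pull rose from 12 to 20 N, and the scene view shows the lug at the collar around (200,110) in the zoom, so the bar is touching the stop. I'll press a little more and hold there.

Request:
apply_moves --pt "0 0.01 -0.08 -0.12 0 0 1" --pt "0 0.01 -0.08 -0.12 0 0 1" --pt "0 0 -0.08 -0.1 0 0 1"

```text
t: 8.6
tool_pos: [0.54, 0.0015, 0.2376]
eef_rot: [0.61, -0.586, 0.367, -0.386]
ft_force: [20.7, 6.5, -23.1]
grip_width: 0.0128
```

```bash
python3 d.py
```

```text
t 8.6 draw mm 104.7 lat 0.94 z 0.11 F along x 21.53 F [ 20.73   6.52 -23.15] M [ 0.22 -1.61 -0.39] w 0.0128 rot [-0.0431  0.0057  0.0044]
grip-pt draw mm 98.18 grip z 0.0831
```

Request:
apply_moves --pt "0 0.01 -0.08 -0.1 0 0 1" --pt "0 0 -0.08 -0.1 0 0 1" --pt "0 0 0.03 0 0 0 1" --pt "0 0 0.05 0 -0.02 -0.02 1" --pt "0 0 0.06 0 -0.02 -0.02 1"

```text
t: 9.22
tool_pos: [0.549, 0.0058, 0.2375]
eef_rot: [0.614, -0.583, 0.364, -0.388]
ft_force: [10.9, 2.3, -9.5]
grip_width: 0.013
```

```bash
python3 d.py
```

```text
t 9.225 draw mm 94.77 lat 0.99 z -0.02 F along x 10.86 F [10.93  2.28 -9.47] M [-0.5   1.08 -0.53] w 0.013 rot [-0.0567  0.008   0.0054]
grip-pt draw mm 86.15 grip z 0.083
```

Request:
apply_moves --pt "0 0 0.07 -0.1 0.04 0.03 1" --pt "0 0 0.08 -0.1 0.04 0.03 1" --pt "0 0 0.08 -0.1 0.03 0.02 1"

```text
t: 9.6
tool_pos: [0.5642, 0.0119, 0.2376]
eef_rot: [0.608, -0.586, 0.372, -0.386]
ft_force: [9.2, 3.3, -10.1]
grip_width: 0.0132
```

```bash
python3 d.py
```

```text
t 9.6 draw mm 78.36 lat 0.02 z 0.07 F along x 9.7 F [  9.18   3.27 -10.06] M [-0.61  0.2  -0.08] w 0.0132 rot [-0.0362 -0.0006 -0.0004]
grip-pt draw mm 72.9 grip z 0.083
```

Request:
apply_moves --pt "0 0 0.08 -0.08 0 0 1" --pt "0 0 0.08 -0.08 0 0 1" --pt "0 0 0.08 -0.08 0 0 1"

```text
t: 9.98
tool_pos: [0.5805, 0.0196, 0.2376]
eef_rot: [0.605, -0.59, 0.374, -0.383]
ft_force: [8.3, 2.9, -9.6]
grip_width: 0.013
```

```bash
python3 d.py
```

```text
t 9.975 draw mm 60.37 lat 0.01 z 0.08 F along x 8.7 F [ 8.26  2.88 -9.55] M [-0.36 -0.01 -0.26] w 0.013 rot [-0.0243  0.0016 -0.0002]
grip-pt draw mm 56.75 grip z 0.0829
```

Request:
apply_moves --pt "0 0 0.07 -0.06 0 0 1" --pt "0 0 0.05 -0.06 0 0 1" --pt "0 0 0.03 -0.06 0 0 1"

```text
t: 10.35
tool_pos: [0.5922, 0.025, 0.2376]
eef_rot: [0.603, -0.592, 0.374, -0.382]
ft_force: [8.1, 2.0, -7.9]
grip_width: 0.0134
```

```bash
python3 - <<'E'
import d
from h import *
cm=vision.camera_model("wrist")
im=vision.capture("wrist");cv2.imwrite("pics/w5.png",im[:,:,::-1]);np.save("w5.npy",cm["view"])
a=cv2.imread("pics/w5.png")[40:140,260:360]; cv2.imwrite("pics/w5z.png",cv2.resize(a,None,fx=6,fy=6,interpolation=cv2.INTER_CUBIC))
E
```

```text
t 10.35 draw mm 47.49 lat -0.08 z 0.11 F along x 8.11 F [ 8.05  1.95 -7.86] M [-0.31 -0.21 -0.34] w 0.0134 rot [-0.0195  0.002  -0.0001]
grip-pt draw mm 44.63 grip z 0.0829
```

View pics/w5z.png

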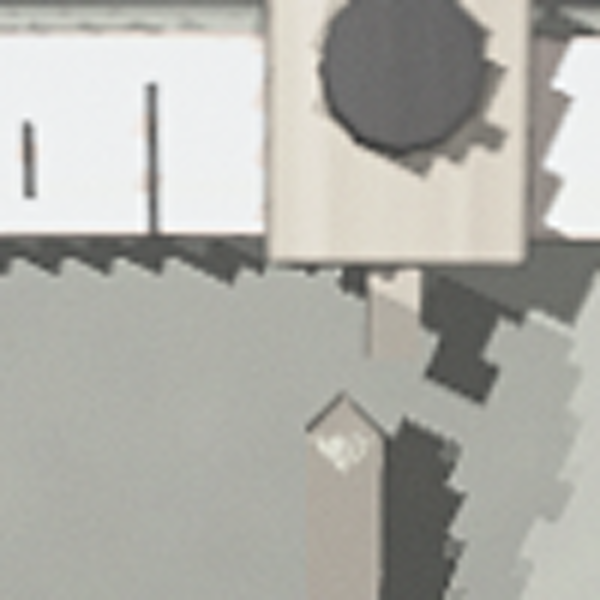

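The pointer tip is at zoom (343,395) and the knife edge tip at (394,358), so the pointer is still several pixels to the outer side.

```bash
cat > m.py <<'E'
from h import *
import sys
def m(viewfile,pt,kn):
    cm=vision.camera_model("wrist");cm["view"]=np.load(viewfile)
    th=.4405;R=np.array([[np.cos(th),-np.sin(th)],[np.sin(th),np.cos(th)]])
    a=onz(cm,pt,.034)[:2];b=onz(cm,kn,.034)[:2];print("pointer in mark frame mm",(R.T@(a-b)*1e3).round(2))
E
python3 -c "
from m import *
m('w5.npy',(343/6+260,393/6+40),(394/6+260,358/6+40))"; python3 d.py
```

```text
pointer in mark frame mm [-4.07 -2.74]
t 10.4 draw mm 47.17 lat -0.08 z 0.1 F along x 8.48 F [ 8.14  2.61 -8.58] M [-0.23 -0.33 -0.34] w 0.0127 rot [-0.0201  0.0021 -0.0001]
grip-pt draw mm 44.22 grip z 0.0829
```

Request:
apply_moves --pt "0 0 0.02 -0.03 0 0 1" --pt "0 0 -0.02 -0.03 0 0 1"

```text
t: 10.65
tool_pos: [0.5947, 0.0262, 0.2376]
eef_rot: [0.604, -0.591, 0.374, -0.382]
ft_force: [8.4, 3.4, -7.6]
grip_width: 0.0129
```

```bash
python3 d.py
```

```text
t 10.65 draw mm 44.68 lat -0.1 z 0.09 F along x 9.09 F [ 8.45  3.41 -7.65] M [-0.24 -0.24 -0.33] w 0.0129 rot [-0.0221  0.0021 -0.0001]
grip-pt draw mm 41.42 grip z 0.0829
```

Request:
apply_moves --pt "0 0 -0.03 -0.04 0 0 1" --pt "0 0 -0.04 -0.04 0 0 1"

```text
t: 10.9
tool_pos: [0.5934, 0.0255, 0.2376]
eef_rot: [0.605, -0.591, 0.373, -0.382]
ft_force: [8.1, 3.6, -8.8]
grip_width: 0.0131
```

```bash
python3 - <<'E'
import d
from h import *
cm=vision.camera_model("wrist")
im=vision.capture("wrist");cv2.imwrite("pics/w6.png",im[:,:,::-1]);np.save("w6.npy",cm["view"])
a=cv2.imread("pics/w6.png")[40:140,260:360]; cv2.imwrite("pics/w6z.png",cv2.resize(a,None,fx=6,fy=6,interpolation=cv2.INTER_CUBIC))
d.d();d.g()
E
```

```text
t 10.9 draw mm 46.19 lat -0.09 z 0.08 F along x 8.9 F [ 8.12  3.65 -8.82] M [-0.25 -0.18 -0.29] w 0.0131 rot [-0.0236  0.0025 -0.0001]
grip-pt draw mm 42.69 grip z 0.0829
t 10.95 draw mm 46.33 lat -0.08 z 0.11 F along x 7.65 F [ 7.63  1.75 -8.36] M [-0.34 -0.17 -0.29] w 0.0127 rot [-0.0235  0.0024 -0.    ]
grip-pt draw mm 42.85 grip z 0.083
```

View pics/w6z.png

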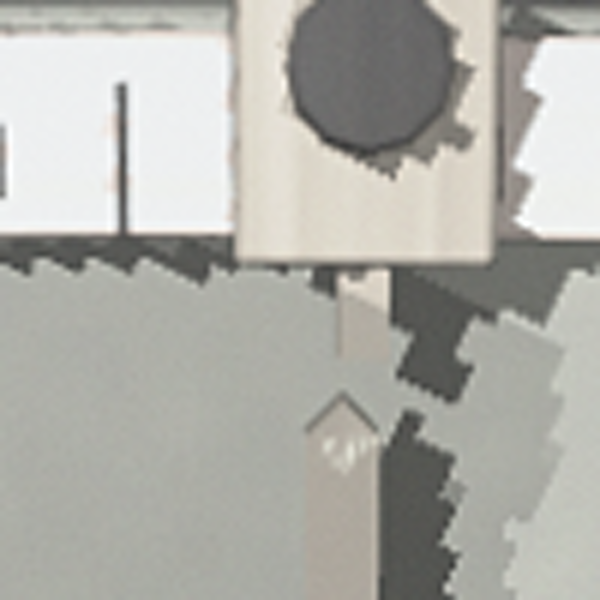

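The pointer (343) is about 21 zoom pixels from the knife edge (364), roughly 1.7 mm too far out. One small ease inward, then hold.

Request:
apply_moves --pt "0 0 0.0 -0.03 0 0 1" --pt "0 0 -0.02 -0.03 0 0 1" --pt "0 0 -0.025 -0.03 0 0 1"

```text
t: 11.32
tool_pos: [0.5938, 0.0258, 0.2376]
eef_rot: [0.605, -0.59, 0.373, -0.383]
ft_force: [9.3, 3.3, -7.7]
grip_width: 0.0127
```

```bash
python3 - <<'E'
import d
from h import *
cm=vision.camera_model("wrist")
im=vision.capture("wrist");cv2.imwrite("pics/w7.png",im[:,:,::-1]);np.save("w7.npy",cm["view"])
a=cv2.imread("pics/w7.png")[40:140,260:360]; cv2.imwrite("pics/w7z.png",cv2.resize(a,None,fx=6,fy=6,interpolation=cv2.INTER_CUBIC))
d.d();d.g()
E
```

```text
t 11.325 draw mm 45.69 lat -0.08 z 0.09 F along x 9.79 F [ 9.28  3.28 -7.68] M [-0.33 -0.04 -0.26] w 0.0127 rot [-0.0257  0.0027 -0.0001]
grip-pt draw mm 41.86 grip z 0.0829
t 11.375 draw mm 45.74 lat -0.11 z 0.09 F along x 9.01 F [ 8.32  3.48 -8.03] M [-0.29 -0.06 -0.3 ] w 0.0132 rot [-0.0256  0.0026 -0.0001]
grip-pt draw mm 41.93 grip z 0.0829
```

View pics/w7z.png

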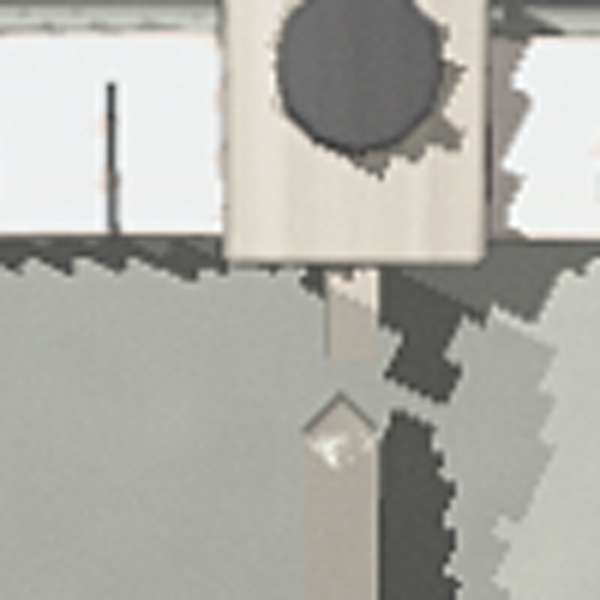

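Pointer 341 against knife edge 353, about 1 mm out and within tolerance. One last fine ease, then hold to check it stays still.

Request:
apply_moves --pt "0 0 -0.01 -0.02 0 0 1" --pt "0 0 -0.02 -0.03 0 0 1" --pt "0 0 -0.02 -0.03 0 0 1" --pt "0 0 -0.02 -0.03 0 0 1"

```text
t: 11.88
tool_pos: [0.5938, 0.0257, 0.2376]
eef_rot: [0.606, -0.589, 0.372, -0.383]
ft_force: [8.6, 2.0, -7.2]
grip_width: 0.013
```

```bash
python3 - <<'E'
import d
from h import *
d.d();d.g()
for k in range(8):
    im=vision.capture("wrist");d.g()
cm=vision.camera_model("wrist");np.save("w8.npy",cm["view"]);im=vision.capture("wrist");cv2.imwrite("pics/w8.png",im[:,:,::-1])
a=im[40:140,260:360,::-1]; cv2.imwrite("pics/w8z.png",cv2.resize(a,None,fx=6,fy=6,interpolation=cv2.INTER_CUBIC))
im=vision.capture("top");cv2.imwrite("pics/top8.png",im[:,:,::-1])
d.d()
E
```

```text
t 11.875 draw mm 45.71 lat -0.1 z 0.12 F along x 8.65 F [ 8.64  1.96 -7.19] M [-0.38  0.12 -0.31] w 0.013 rot [-0.0281  0.003   0.    ]
grip-pt draw mm 41.5 grip z 0.083
t 11.875 draw mm 45.71 lat -0.1 z 0.12 F along x 8.65 F [ 8.64  1.96 -7.19] M [-0.38  0.12 -0.31] w 0.013 rot [-0.0281  0.003   0.    ]
grip-pt draw mm 41.5 grip z 0.083
grip-pt draw mm 41.5 grip z 0.0829
grip-pt draw mm 41.54 grip z 0.083
grip-pt draw mm 41.49 grip z 0.083
grip-pt draw mm 41.49 grip z 0.083
grip-pt draw mm 41.53 grip z 0.083
grip-pt draw mm 41.52 grip z 0.0829
grip-pt draw mm 41.5 grip z 0.083
grip-pt draw mm 41.53 grip z 0.083
t 12.375 draw mm 45.72 lat -0.09 z 0.1 F along x 8.95 F [ 8.61  2.73 -6.82] M [-0.36  0.07 -0.31] w 0.0129 rot [-0.0281  0.003   0.    ]
```

View pics/w8z.png

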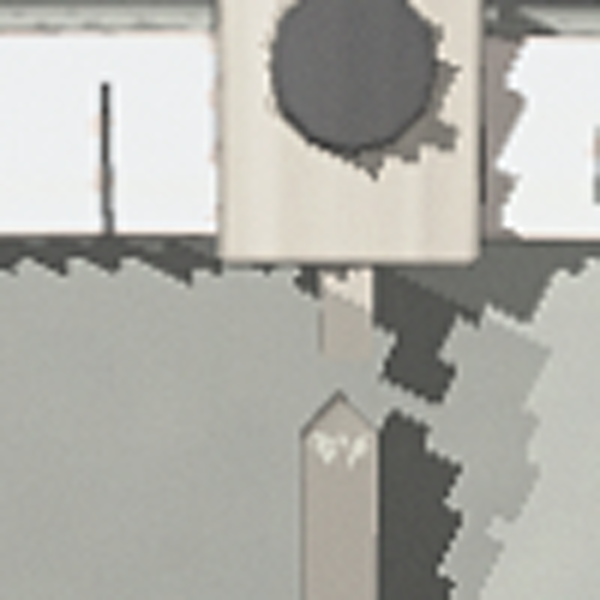

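View pics/w8.png

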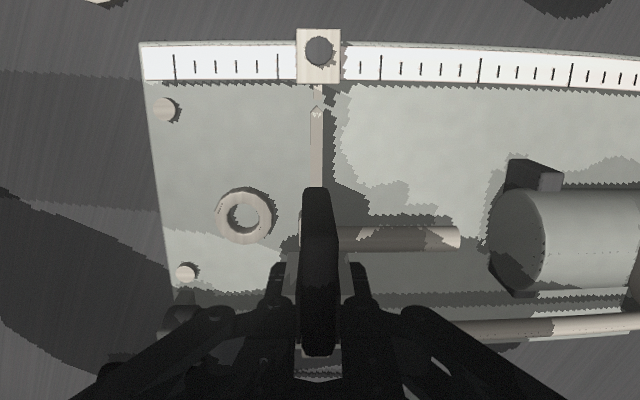

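View pics/top8.png

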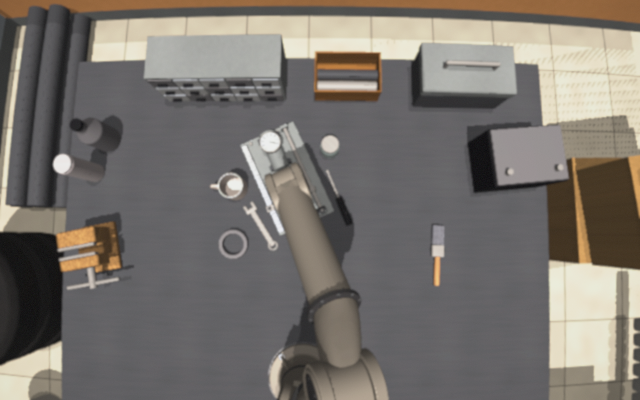

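The pointer tip (339) and knife edge (346) are now 7 zoom pixels apart, about 0.5 mm. The reading held steady for 0.5 s, and nothing else on the bench has shifted in the top view. Handing in.

```bash
python3 - <<'E'
from m import *
m('w8.npy',(339/6+260,393/6+40),(346/6+260,358/6+40))
import d
from bench import job
print(job.hand_in())
E
```

```text
pointer in mark frame mm [-0.55 -2.74]
t 12.375 draw mm 45.72 lat -0.09 z 0.1 F along x 8.95 F [ 8.61  2.73 -6.82] M [-0.36  0.07 -0.31] w 0.0129 rot [-0.0281  0.003   0.    ]
grip-pt draw mm 41.53 grip z 0.083
the job is handed in; nothing more can be done
None
```

I gripped the plate, drew the bar out to about 98 mm until it met the stop collar, eased it back in small steps to the mark, and handed in with the plate still gripped.

- **Stop:** the pull force rose from about 12 N to about 21 N and the bar stopped moving, so the bar pressed on the stop with roughly 7–9 N. I held that for more than 0.5 s.
- **Mark:** the last wrist picture puts the pointer about 0.55 mm outside the knife edge. The arm's own reading gave 41.5 mm of draw against about 40.7 mm measured for the mark, so the two agree to within about 0.3 mm.
- **Hold:** the draw reading stayed steady to within 0.05 mm for 0.5 s, with about 9 N of spring force carried by the grip. The bar was clear of the stop.
- **Other things:** none of the bench objects looked moved by eye in the last top view and wrist picture (the washer is in the wrist picture).

Two small disagreements: the gripper was tilted about 0.03 rad under the spring load, and the pointer appeared 2.7 mm to the side of the knife edge where about 4 mm was expected. The sideways gap does not affect the position along the scale.

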